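# Lock the antenna base's setting nut with its jam nut

### The job

Lock the antenna base: put the blue-gripped spanner flat on the block and fully home on the lower brass nut, its handle beside the red post, and let go so that the post can brace it. Then, without touching the spanner, turn the steel T-bar jam nut clockwise (seen from above) until it is tight at about 0.9 N m, never more than 1.2, without letting the brass nut turn. Let go, leaving it tight and the spanner on the nut, and do not disturb the green spanner, the mug, the Morse key or the microphone.

Things in the scene. Friction and masses are not known exactly. Their poses are not given: they have to be found in the camera images.
- base: The antenna base, a grey block fixed to the bench, 30 mm high, x -235 to +50 and y -60 to +60 mm about its origin, which lies on the bench directly under the vertical axis of the nuts; z up. The spanner goes on along +x, handle towards -x, lying flat on the block: two flats of the brass nut are parallel to base x.
- post: Red round post standing on the block, 16 mm across, 30 mm high (its top 60 mm above the bench), at base x = -200, y = +17.5 mm; origin at the centre of its foot. It stands on the +y side of the seated spanner's handle, with 1.5 mm between, and stops the handle when the nut is dragged clockwise.
- set_nut (a joint): Turn of the lower brass nut in rad, 0 at the start, positive clockwise from above. It turns freely at about 0.1 N m unless the spanner holds it, and even so by about 0.13 rad, the play in the jaws, before they bite; it must stay within 0.25 either way.
- set_nut_top (a point): Centre of the top face of the lower brass hex nut: 36 mm across flats, 41.6 mm across corners, 20 mm high, from 30 to 50 mm above the bench. At the start one corner points to base -x, into the throat of the spanner.
- jam_nut: The steel jam nut above the brass nut: a hex 30 mm across flats, 52 to 66 mm above the bench, carrying a flat T-bar 110 mm long, 12 mm thick and 32 mm high (66 to 98 mm above the bench), centred on the nut axis. Origin on that axis 52 mm above the bench, x along the bar, z up. It starts slack, the bar within 0.6 rad of lying along base y; its height does not change as it turns.
- bar_end (a point): Middle of one end face of the T-bar, 55 mm from the nut axis. The bar runs easily (under 0.1 N m) clockwise for an unmarked angle, 0.3 to 1.1 rad, different each time and not told by any pose; then it stiffens as a spring of about 12 N m per rad, at the nut. Let go, it springs back by at most 0.2 rad and stays.
- spanner: Loose open-ended steel spanner, blue grip, 0.3 to 0.42 kg, 248 mm long, lying flat. Origin on its underside below the grip's middle; x towards the jaws, z up. Grip x -35 to +35 mm, 16 wide, 36 high. Handle 16 wide, 14 high, x -121 to the head. Head 14 high, 62 wide, x +66 to +117; jaws 38 apart, throat floor x +78.5, flared tips to x +127 (68 wide). Centre of mass x about +13.
- spanner_jaw (a point): Point midway between the jaws of the blue spanner, 100 mm ahead of its origin, 7 mm above its underside. It comes onto the nut axis when the spanner is fully home (within 7 mm).
- small_spanner: A smaller spanner with a green grip, jaws 24 mm apart: too small for the nut. Same length, handle and grip. Bystander.
- mug: Blue mug, 80 mm across, 95 mm high, origin under it. Bystander.
- key: Morse key, black base 100 x 80 mm with brass block and two red paddles, about 45 mm high, origin under it. Bystander.
- desk_mic: Desk microphone, foot 100 mm across, 180 mm high, origin under it. Bystander.

How it is judged:
On the way, in this order (a step that is already met when the one before it is completed fails the run):
1. the blue spanner lies home on the brass nut and is let go (horizontal distance between spanner_jaw and set_nut_top below 0.007 m and z of spanner_jaw in the frame of base between 0.032 and 0.043 m and x of spanner in the frame of base below -0.08 m and angle between the x axis of spanner and the x axis of base, either way round below 0.25 rad and value of joint set_nut between -0.25 and 0.25 rad and contact force between the fingers and spanner below 0.1 N), for 0.2 s.
2. the jam nut is turned tight by its bar: the spanner, not touched by the robot, leans on the post with over 2.5 N (about 0.6 N m) (all of step 1 and contact force between spanner and post above 2.5 N and contact force between the fingers and jam_nut above 1 N and contact force between the arm and spanner below 0.1 N and distance of bar_end from where it was at the start of the episode above 0.012 m), for 0.2 s.
At the end, for the whole second after the job is handed in: The blue spanner lies flat on the block, home on the brass nut (jaw point within 7 mm of the nut axis, handle along base -x within 0.25 rad), the brass nut is within 0.25 rad of its start, the T-bar's end has stayed more than 12 mm from its start, and all is at rest and released (horizontal distance between spanner_jaw and set_nut_top below 0.007 m and z of spanner_jaw in the frame of base between 0.032 and 0.043 m and x of spanner in the frame of base below -0.08 m and angle between the x axis of spanner and the x axis of base, either way round below 0.25 rad and value of joint set_nut between -0.25 and 0.25 rad and distance of bar_end from where it was at the start of the episode above 0.012 m and linear speed of spanner below 0.01 m/s and angular speed of jam_nut below 0.05 rad/s); the robot touches nothing.
It fails at once if the jam nut is overtightened (spanner presses the post with over 6 N, about 1.3 N m) (contact force between spanner and post above 6 N).
It fails at once if the brass nut is turned by more than 0.35 rad (value of joint set_nut above 0.35 rad or value of joint set_nut below -0.35 rad).
It fails at once if a bystander is moved by more than 30 mm (distance of any of small_spanner, mug, key, desk_mic from where it was at the start of the episode above 0.03 m).
It also fails if it takes over 69 s, if anything falls off the work surface, if the arm or the gripper's body presses on something with over 40 N, if the wrist force passes 120 N, or if a joint passes its speed limit or range.

### The arm

A 6-joint arm with a two-finger parallel gripper is mounted at the origin on the work surface. World frame = base frame: x ahead of the robot, y to its left, z up, the work surface at z = 0. Lengths are in m, angles in rad, forces in N, time in s.
With the tool pointing down it reaches from about 0.425 to 0.95 m from the base axis. Payload 3.5 kg.
Tool frame: the origin (TCP) lies midway between the tips of the shut fingers; the grasp point (between the pads) lies 19 mm behind it; z points along the fingers, x is the direction in which the jaws open and shut, and the axes are right-handed (so a half turn about z gives the same grasp; the last joint's range is limited). The gripper opens to 85 mm and grips with 20 to 120 N. Pads are 22 mm wide; open, the fingers measure 114 mm over their backs; the gripper's body (76 mm by 85 mm) begins 54 mm behind the grasp point. The pads swing forward as they close: fully open they stand 13 mm farther back than shut.
Start: joints at [1.083, 0.286, 1.577, -0, 1.279, -0.15], TCP at [0.224, 0.637, 0.231] pointing down, gripper open.
Joint ranges: [-2.77, 2.77], [-0.9, 2.22], [0.21, 2.48], [-1.53, 4.67], [0.24, 2.81], [-2.84, 2.84]. Speed limits (rad/s): [2.79, 2.79, 3.14, 3.14, 3.14, 3.14].

### API

Orientations are given as a unit quaternion [x, y, z, w].
In Python, from plant import readout, optics, ctrl gives the robot as it stands. The module is installed in compiled form; this text tells all that it offers.
- The arm moves only by the shell command python3 -m crank 'ROWS' [OPENING] [FORCE]. ROWS is text: rows parted by semicolons, each of 6 numbers parted by spaces: the shift along the tool's x, y, z in mm, then the turn, a rotation vector about the tool's x, y, z in rad. In form: dx dy dz ax ay az; .... A call has 1 to 5 rows; each row shifts and turns the commanded pose from where the row before left it, along the tool's axes as they then stand; what a row does not reach is not made up. A row lasts 1/8 s, in which the tool goes at most 62.5 mm and 10.7 degrees, less where a joint would pass 70% of its speed; a pose out of reach is approached as far as the arm can. A call is refused whole if a number of a shift passes 62.5 or a number of a turn 0.188, either way. A call with a gripper value outside its range is refused whole. OPENING is the opening, from -1 (shut) to 1 (fully open), set as the call begins (- or left out, the last holds). The fingers move at their own pace and stop on an object; FORCE is the grip in N (left out, the last holds). Time passes only in rows, so rows that do not move let the fingers close. It gives the time, the measured TCP pose, the force and the opening at its end, in the units of the state.
- readout.get_state(): the state, without advancing time (a new reading comes with each control period).
- optics.read_camera(name): name is "scene" or "top"; returns the picture (384x512x3 uint8, red, green, blue); there is no depth.
- optics.calibration(name): a dict with "mtx" (3x3 intrinsics, pixels), "rvec" (rotation vector, rad) and "tvec" (3), from world to camera coordinates, as OpenCV has them. Camera axes: x right, y down, z forward; pixel columns grow to the right and rows downward; lengths in m; the calibration is good to about 2 mm. A picture is of the moment at which its call begins. calibration takes no time and is no camera call.
- ctrl.sign_off(): hands the job in, once; it reports no verdict.
Trained networks look in the newest picture that a camera, given by its name, has taken for a name from the list of things; names that differ only in an ending like _2 or _b are one class to them, and where a whole thing is asked for, a point or a joint stands for the part that bears it (a point fixed in the world has none). Each returns a list of dicts, best first, with "p" (0 to 1); they miss things now and then, are a little off and sometimes report something else, mostly with a low value. They report only what shows in the picture. A call takes as long as a camera call.
- optics.recognise(camera, thing): "xy" ([column, row] as shares, 0 to 1, of the picture: columns of its width, rows of its height, amid what is visible of it).
The state is a dict: "time": time; "qpos": joint angles; "dq": joint speeds; "joint_efforts": joint torques, N m; "eef_pos": TCP position; "tcp_rot": TCP orientation; "contact_force": force on the tool from outside, world axes, zero at the start; "wrist_torque": the same for the moment, N m; "opening": opening from 0.0 (shut) to 1.0 (fully open).
Only numpy, scipy, OpenCV 4.12 (cv2) and the standard library are available. Lean on these libraries where they do the work, as an engineer would, in place of code of your own. Each camera call takes 0.05 s, during which the arm holds its last target.

## Working session

There is one attempt and no reset: what is moved stays moved. The work goes in short steps, Python scripts to look and compute and a shell command to move; the robot and the scene stay as the last step left them, time stands still between calls to the robot, and variables do not carry over. Pictures are saved under pics/ and viewed, and the job is handed in when it is done.

```bash
mkdir -p pics; ls; python3 - <<'E'
from plant import readout, optics
import cv2,numpy as np
s=readout.get_state()
for k,v in s.items(): print(k,np.round(v,4))
for c in ("scene","top"):
    im=optics.read_camera(c); cv2.imwrite(f"pics/{c}0.png",im[:,:,::-1])
    k=optics.calibration(c); print(c,k)
E
```

```text
pics
time 0.0
qpos [ 1.083   0.2872  1.5782 -0.      1.2786 -0.15  ]
dq [ 0.0016  0.0006 -0.0012 -0.0008 -0.0002  0.0005]
joint_efforts [ 2.90000e-03 -4.05982e+01 -2.92628e+01 -0.00000e+00  5.90000e-03
  0.00000e+00]
eef_pos [0.2234 0.6363 0.2299]
tcp_rot [ 8.159e-01  5.782e-01 -1.100e-03  5.000e-04]
contact_force [-0.4386  0.2964 -0.2071]
wrist_torque [-0.0389  0.0675  0.0048]
opening 1.0013
scene {'mtx': array([[473.09476147,   0.        , 265.56916652],
       [  0.        , 473.09476147, 186.7987643 ],
       [  0.        ,   0.        ,   1.        ]]), 'rvec': array([ 1.53391925,  1.72744813, -0.97366372]), 'tvec': array([ 0.05185663, -0.23048535,  1.78514282])}
top {'mtx': array([[475.7810184 ,   0.        , 258.24047094],
       [  0.        , 475.7810184 , 193.33891042],
       [  0.        ,   0.        ,   1.        ]]), 'rvec': array([ 2.16726643, -2.16215742,  0.14573911]), 'tvec': array([0.02786405, 0.55583663, 1.29089526])}
```

View pics/scene0.png

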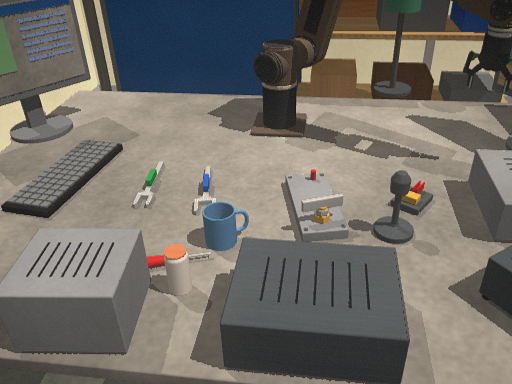

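View pics/top0.png

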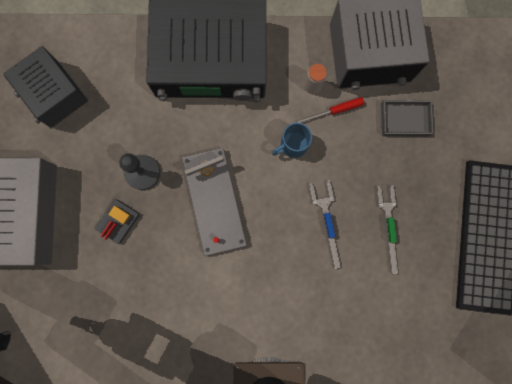

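The scene image shows the blue spanner at about (205,188), the base at (315,205), and the mug at (222,225). The top image shows the blue spanner at (327,225), the base at (213,202), the bar at (205,163), and the post at (216,240). The next step is to measure these more closely.

```bash
cat > h.py <<'E'
from plant import readout, optics
import cv2,numpy as np
from scipy.spatial.transform import Rotation as R
cal={c:optics.calibration(c) for c in("scene","top")}
def proj(c,P):
    k=cal[c]; return cv2.projectPoints(np.array(P,float).reshape(-1,1,3),k['rvec'],k['tvec'],k['mtx'],None)[0].reshape(-1,2)
def back(c,uv,z):
    k=cal[c]; M=cv2.Rodrigues(k['rvec'])[0]; o=-M.T@k['tvec']
    uv=np.array(uv,float).reshape(-1,2)
    d=(M.T@np.linalg.inv(k['mtx'])@np.c_[uv,np.ones(len(uv))].T).T
    return o+d*((z-o[2])/d[:,2])[:,None]
def crop(im,x0,y0,x1,y1,s,name):
    cv2.imwrite(f"pics/{name}.png",cv2.resize(im[y0:y1,x0:x1,::-1],None,fx=s,fy=s,interpolation=cv2.INTER_CUBIC))
E
python3 - <<'E'
from h import *
for c in cal:
    k=cal[c]; M=cv2.Rodrigues(k['rvec'])[0]; print(c,-M.T@k['tvec'])
im=cv2.imread('pics/top0.png')[:,:,::-1]
crop(im,165,135,255,265,6,'c1'); crop(im,295,170,355,280,5,'c2')
im=cv2.imread('pics/scene0.png')[:,:,::-1]
crop(im,270,160,360,245,8,'c3')
hsv=cv2.cvtColor(im,cv2.COLOR_RGB2HSV)
for c,t in [('top','spanner'),('top','post'),('top','jam_nut'),('top','base'),('top','set_nut_top'),('top','bar_end'),('top','spanner_jaw'),('scene','set_nut_top')]:
    r=optics.recognise(c,t); print(c,t,[(round(d['p'],2),np.round(np.array(d['xy'])*[512,384],1)) for d in r[:3]])
E
```

```text
scene [1.62414319 0.17543816 0.75758027]
top [0.39516928 0.04608853 1.3482798 ]
top spanner [(0.8, array([329.3, 216. ]))]
top post [(0.27, array([214.9, 202.4]))]
top jam_nut [(0.86, array([206.7, 166. ]))]
top base [(0.74, array([215.5, 204.3]))]
top set_nut_top [(0.53, array([205.1, 167.6]))]
top bar_end [(0.55, array([208.6, 166. ]))]
top spanner_jaw [(0.61, array([328.1, 214.2]))]
scene set_nut_top [(0.69, array([322. , 202.8]))]
```

View pics/c1.png

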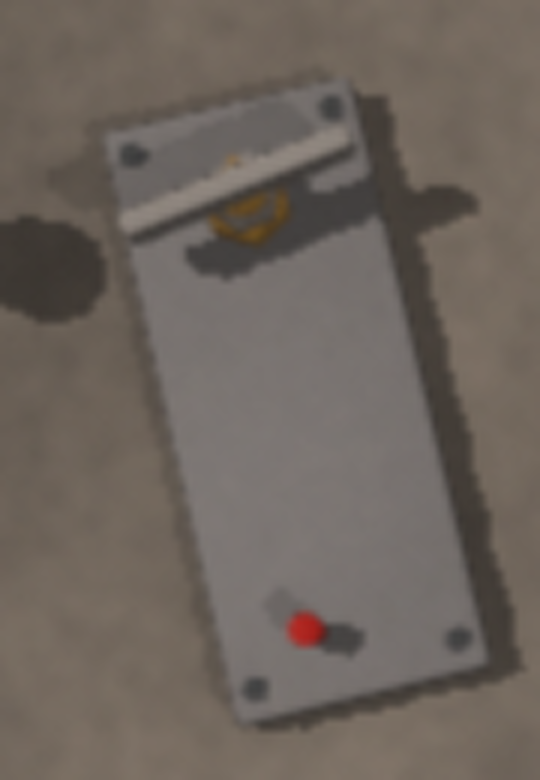

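View pics/c2.png

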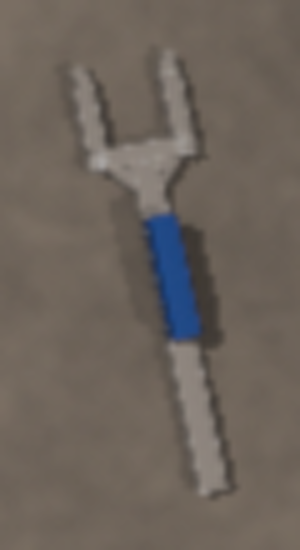

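View pics/c3.png

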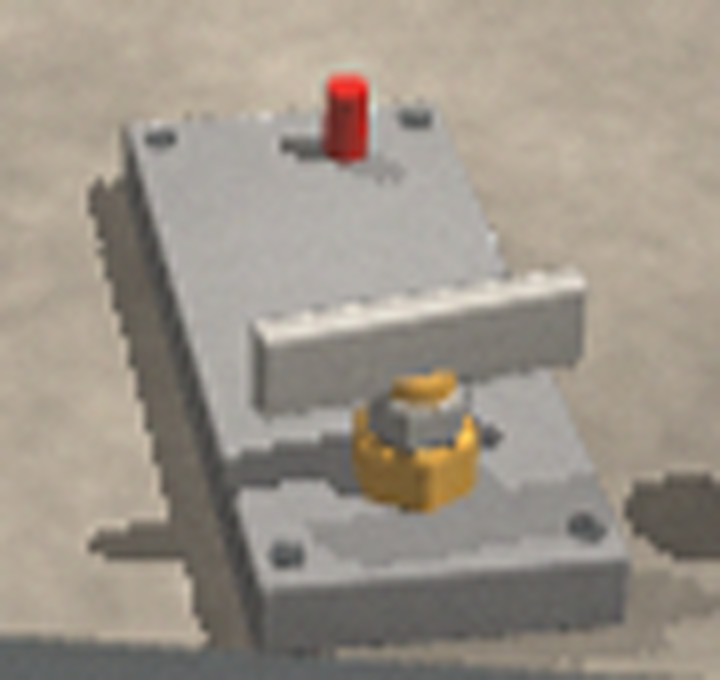

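```bash
cat > fit.py <<'E'
from h import *
from scipy.optimize import least_squares
f=lambda p,s,o:(np.array(p,float)+.5)/s-.5+np.array(o)
t=lambda *p:f(p,6,(165,135)); s=lambda *p:f(p,8,(270,160)); 
obs=[('top',(50,60,30),t(107,132)),('top',(50,-60,30),t(350,80)),('top',(-235,-60,30),t(487,662)),('top',(-235,60,30),t(240,722)),
('top',(-200,17.5,60),t(306,629)),
('scene',(-235,-60,30),s(127,125)),('scene',(50,60,30),s(628,562)),('scene',(50,-60,30),s(262,590)),
('scene',(-200,17.5,60),s(347,82)),('scene',(-200,17.5,30),s(347,155))]
def T(p,P): 
    P=np.array(P)/1000; c,sn=np.cos(p[2]),np.sin(p[2]); return np.array([p[0]+c*P[0]-sn*P[1],p[1]+sn*P[0]+c*P[1],P[2]])
def res(p,o=obs): return np.concatenate([proj(c,T(p,P))[0]-uv for c,P,uv in o])
a=least_squares(res,[.5,.15,0.2]); print('base',a.x.round(4)); print(a.fun.reshape(-1,2).round(1).tolist())
for c in cal:
    b=least_squares(lambda p:res(p,[o for o in obs if o[0]==c]),[.5,.15,.2]); print(c,b.x.round(4))
# bar: ends of top face centre line
ob=[('top',(0,55,98),t(126,220)),('top',(0,-55,98),t(351,137)),('scene',(0,55,98),s(583,279)),('scene',(0,-55,98),s(257,330))]
b=least_squares(lambda p:res(p,ob),[.5,.15,.2]); print('bar',b.x.round(4),b.fun.round(1))
b2=least_squares(lambda p:res([a.x[0],a.x[1],p[0]],ob),[.2]); print('bar yaw',b2.x,b2.fun.round(1))
w=lambda *p:f(p,5,(295,170))
os=[('top',(-121,0,14),w(215,492)),('top',(0,0,36),w(174,278)),('top',(35,0,36),w(160,218)),('top',(-35,0,36),w(186,340)),('top',(127,0,14),w(124,61)),('top',(78.5,0,14),w(140,150))]
sp=least_squares(lambda p:res(p,os),[.4,-.15,.2]); print('spanner',sp.x.round(4),sp.fun.reshape(-1,2).round(1).tolist())
E
python3 fit.py
```

```text
base [0.6254 0.1747 0.2376]
[[-0.8, -0.1], [0.3, -1.1], [0.8, 0.7], [-0.6, 1.0], [-0.2, 0.1], [-0.3, 0.1], [0.6, -0.3], [-0.9, 0.1], [0.3, 0.8], [-0.1, 0.5]]
scene [0.6243 0.175  0.2384]
top [0.6258 0.1744 0.2366]
bar [0.6251 0.1743 0.3694] [-0.9  0.5  0.4 -0.3  0.1  0.1 -0.7  0.2]
bar yaw [0.36964051] [-1.1  0.3  0.2 -0.4  0.3  0.2 -0.5  0.3]
spanner [ 0.4669 -0.1678  0.1936] [[-0.3, 0.6], [0.1, 0.2], [0.3, -0.2], [0.4, 0.3], [-0.4, 0.1], [-0.1, -1.1]]
```

```bash
cat > go.py <<'E'
import sys
from h import *
def togo(x,y,z,ang,p=None,q=None):
    """total turn about tool z, and shift in tool axes (mm) after the turn, to target with tool y at world yaw ang"""
    s=readout.get_state(); M=R.from_quat(s['tcp_rot']).as_matrix()
    c,sn=np.cos(ang),np.sin(ang); N=np.array([[-sn,c,0],[c,sn,0],[0,0,-1]]).T
    N=np.array([[-sn,c,0],[c,sn,0],[0,0,-1.]]).T
    d=np.array([x,y,z])-s['eef_pos']
    print('t',round(s['time'],2),'pos',s['eef_pos'].round(4),'open',round(s['opening'],3),'F',np.round(s['contact_force'],1),'M',np.round(s['wrist_torque'],2))
    print('rotvec tool',R.from_matrix(M.T@N).as_rotvec().round(3),'shift after turn',(N.T@d*1000).round(1),'now-axes',(M.T@d*1000).round(1))
BASE=(0.6253,0.1746,0.2376)
def bw(x,y): c,s=np.cos(BASE[2]),np.sin(BASE[2]); return BASE[0]+(c*x-s*y)/1000,BASE[1]+(s*x+c*y)/1000
SP=(0.4669,-0.1678,0.1936)
if __name__=='__main__':
    togo(*map(float,sys.argv[1:5]))
E
python3 go.py .42 .25 .23 .1936
python3 -c "
from h import *
print(back('top',[[140,172]],0),back('top',[[297,140]],.05),back('top',[130,160],.17))"
```

```text
t 0.5 pos [0.2236 0.6368 0.2313] open 0.999 F [ 0.1 -0.6 -1.2] M [-0.02  0.    0.01]
rotvec tool [-0.     0.    -0.531] shift after turn [-417.4  118.3    1.3] now-axes [-299.9  313.4    1.3]
[[0.62032239 0.36720559 0.        ]] [[ 0.70405651 -0.0785438   0.05      ]] [[0.62231919 0.35267711 0.17      ]]
```

```bash
python3 -m crank '0 0 0 0 0 -0.177; 0 0 0 0 0 -0.177; 0 0 0 0 0 -0.178'; python3 go.py .42 .25 .22 .1936
```

```text
time: 0.88
eef_pos: [0.2237, 0.6369, 0.2314]
tcp_rot: [0.633, 0.774, 0.0, 0.0]
contact_force: [-0.3, -0.2, -0.3]
opening: 0.996
t 0.88 pos [0.2237 0.6369 0.2314] open 0.996 F [-0.3 -0.2 -0.3] M [-0.04  0.   -0.01]
rotvec tool [ 0.    -0.     0.006] shift after turn [-417.4  118.2   11.4] now-axes [-418.1  115.5   11.4]
```

```bash
python3 -m crank '-59 17 1 0 0 0; -59 17 1 0 0 0; -59 17 1 0 0 0; -59 17 1 0 0 0; -59 17 1 0 0 0'; python3 -m crank '-59 15 1 0 0 0; -59 15 1 0 0 0'; python3 go.py .4747 -.1662 .12 .1936
```

```text
time: 1.5
eef_pos: [0.3647, 0.3621, 0.2267]
tcp_rot: [0.635, 0.772, 0.001, 0.0]
contact_force: [0.4, 0.4, -0.2]
opening: 0.996
time: 1.75
eef_pos: [0.4169, 0.2521, 0.2248]
tcp_rot: [0.635, 0.772, 0.001, 0.0]
contact_force: [1.1, -0.2, 0.2]
opening: 1.0
t 1.75 pos [0.4169 0.2521 0.2248] open 1.0 F [ 1.1 -0.2  0.2] M [ 0.   -0.02 -0.01]
rotvec tool [ 0.001 -0.     0.001] shift after turn [-421.6  -23.7  104.8] now-axes [-421.6  -24.2  104.7]
```

```bash
python3 -m crank '-53 -3 5 0 0 0; -53 -3 10 0 0 0; -53 -3 13 0 0 0; -53 -3 13 0 0 0; -53 -3 13 0 0 0' 0.3; python3 -m crank '-53 -3 16 0 0 0; -53 -3 17 0 0 0; -50 -3 17 0 0 0; 0 0 0 0 0 0'; python3 go.py .4747 -.1662 .006 .1936
python3 - <<'E'
from h import *
im=optics.read_camera('top'); crop(im,270,150,390,290,5,'t1')
E
```

```text
time: 2.38
eef_pos: [0.4528, -0.0109, 0.1705]
tcp_rot: [0.635, 0.772, 0.0, 0.001]
contact_force: [0.9, 0.3, -0.5]
opening: 0.651
time: 2.88
eef_pos: [0.4735, -0.1666, 0.1193]
tcp_rot: [0.637, 0.771, -0.0, -0.001]
contact_force: [-1.0, -0.2, 0.5]
opening: 0.652
t 2.88 pos [ 0.4735 -0.1666  0.1193] open 0.652 F [-1.  -0.2  0.5] M [0.02 0.04 0.03]
rotvec tool [-0.001 -0.001 -0.004] shift after turn [1.000e-01 1.300e+00 1.133e+02] now-axes [  0.    1.4 113.3]
```

View pics/t1.png

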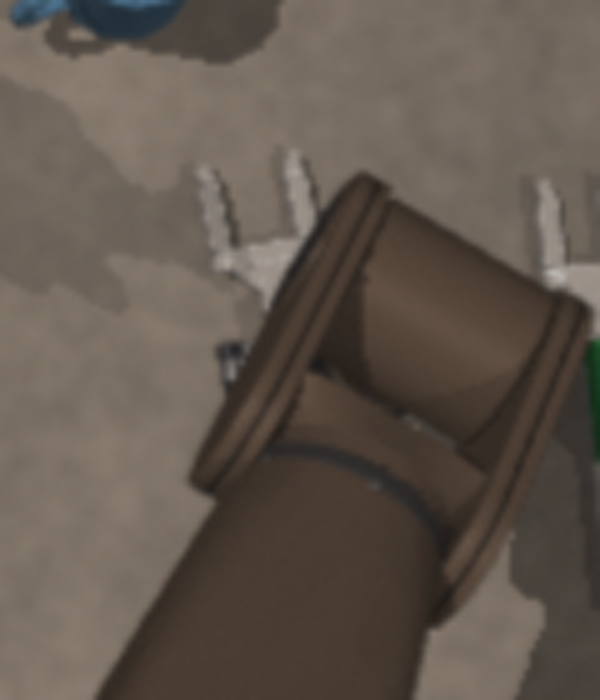

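The arm hides the grip in this view, but the jaws, at about (250,230) in the crop, are where I expected. I'll descend and grip.

```bash
python3 -m crank '0 1 40 0 0 0; 0 0 40 0 0 0; 0 0 22 0 0 0; 0 0 10 0 0 0; 0 0 0 0 0 0'; python3 -m crank '0 0 0 0 0 0; 0 0 0 0 0 0; 0 0 0 0 0 0; 0 0 0 0 0 0; 0 0 0 0 0 0' -1 60;  python3 go.py .4747 -.1662 .006 .1936
python3 - <<'E'
from h import *
im=optics.read_camera('scene'); crop(im,130,120,270,225,5,'s1')
E
```

```text
time: 3.55
eef_pos: [0.475, -0.163, 0.0085]
tcp_rot: [0.635, 0.773, 0.0, -0.0]
contact_force: [0.1, -0.1, -0.3]
opening: 0.649
time: 4.18
eef_pos: [0.4762, -0.1647, 0.0099]
tcp_rot: [0.635, 0.772, 0.0, 0.002]
contact_force: [-0.2, -0.4, 6.5]
opening: 0.175
t 4.17 pos [ 0.4762 -0.1647  0.0099] open 0.175 F [-0.2 -0.4  6.5] M [-0.11  0.04 -0.  ]
rotvec tool [0.002 0.002 0.001] shift after turn [-1.2 -1.8  3.9] now-axes [-1.2 -1.8  3.9]
```

View pics/s1.png

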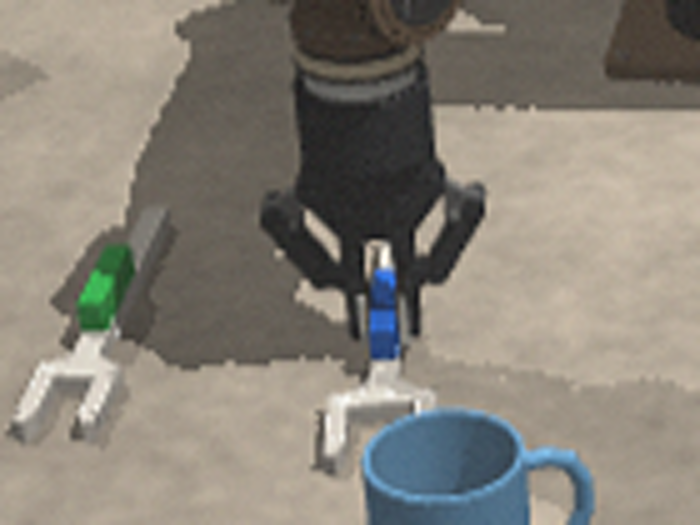

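The blue grip is between the fingers at crop (383,315), with an opening of about 15 mm. I'll lift it and check.

```bash
python3 -m crank '0 0 -30 0 0 0; 0 0 -40 0 0 -0.044; 0 0 -40 0 0 0; 0 0 0 0 0 0;0 0 0 0 0 0';  python3 go.py .4747 -.1662 .006 .2376
python3 - <<'E'
from h import *
im=optics.read_camera('scene'); crop(im,130,120,270,225,5,'s2')
im=optics.read_camera('top'); crop(im,290,140,390,290,5,'t2')
E
```

```text
time: 4.85
eef_pos: [0.4733, -0.1628, 0.116]
tcp_rot: [0.618, 0.786, -0.0, -0.002]
contact_force: [-0.2, 0.3, -4.2]
opening: 0.171
t 4.85 pos [ 0.4733 -0.1628  0.116 ] open 0.171 F [-0.2  0.3 -4.2] M [-0.04  0.    0.02]
rotvec tool [-0.003 -0.003  0.   ] shift after turn [ -3.7   0.6 110. ] now-axes [ -4.    0.9 110. ]
```

View pics/s2.png

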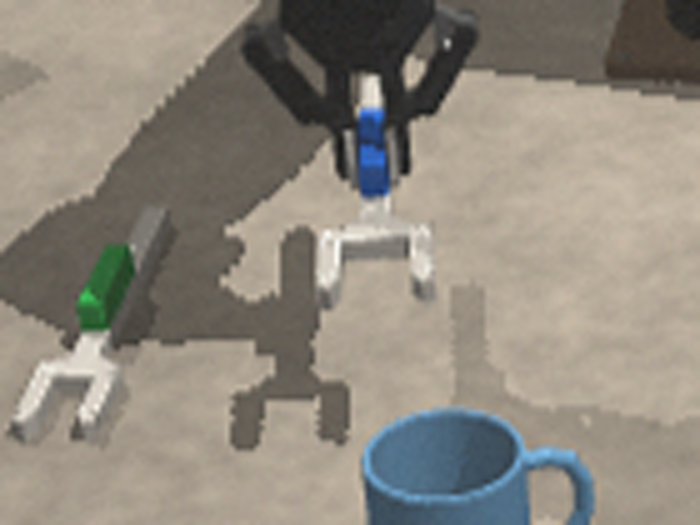

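View pics/t2.png

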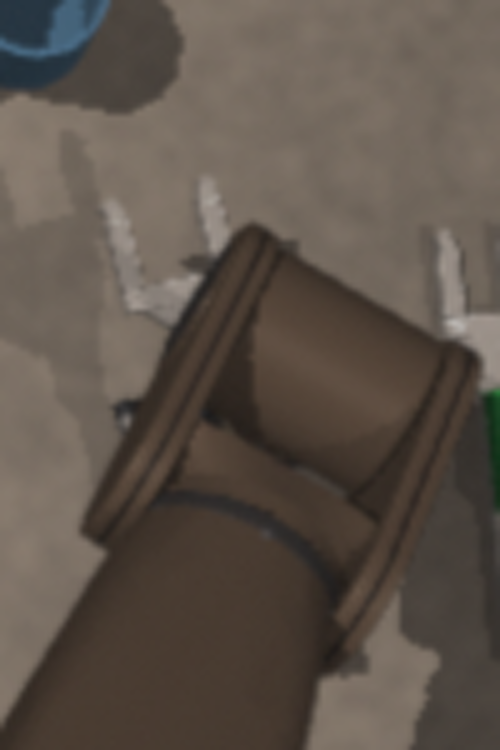

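```bash
python3 - <<'E'
from h import *
from go import bw
f=lambda p,s,o:(np.array(p,float)+.5)/s-.5+np.array(o)
tcp=np.array([.4733,-.1628]); y=np.array([np.cos(.2376),np.sin(.2376)]); n=np.array([-y[1],y[0]])
tb=f([[108,200],[208,182],[130,308]],5,(290,140)); sb=f([[327,303],[427,298]],5,(130,120))
for z in(.11,.12):
    P=back('top',tb,z)[:,:2]; print('top',z,P[:2].mean(0).round(4),[(round((p-tcp)@y*1000,1),round((p-tcp)@n*1000,1)) for p in P])
    P=back('scene',sb,z)[:,:2]; print('sc',z,P.mean(0).round(4),[(round((p-tcp)@y*1000,1),round((p-tcp)@n*1000,1)) for p in P])
d=P[0]-P[1]
E
```

```text
top 0.11 [ 0.5883 -0.1359] [(np.float64(119.5), np.float64(26.0)), (np.float64(116.6), np.float64(-27.8)), (np.float64(61.4), np.float64(28.9))]
sc 0.11 [ 0.5872 -0.1349] [(np.float64(116.1), np.float64(-26.0)), (np.float64(118.5), np.float64(26.7))]
top 0.12 [ 0.5867 -0.1344] [(np.float64(118.4), np.float64(27.6)), (np.float64(115.4), np.float64(-25.8)), (np.float64(60.7), np.float64(30.5))]
sc 0.12 [ 0.6033 -0.1301] [(np.float64(132.8), np.float64(-24.7)), (np.float64(135.2), np.float64(27.1))]
```

```bash
python3 - <<'E'
from h import *
im=cv2.imread('pics/t2.png')[:,:,::-1]
cv2.imwrite('pics/z1.png',np.hstack([cv2.resize(im[150:350,80:280],(400,400))[:,:,::-1],cv2.resize(im[560:760,280:480],(400,400))[:,:,::-1]] if 0 else [cv2.resize(im[150:350,80:280],(400,400))[:,:,::-1],cv2.resize(im[550:750,280:480],(400,400))[:,:,::-1]]))
tcp=np.array([.4733,-.1628,0])
for yaw in (.19,.2376):
  y=np.array([np.cos(yaw),np.sin(yaw),0]); n=np.array([-y[1],y[0],0]); up=np.array([0,0,1])
  o=tcp-.0095*y+.107*up
  for a,b,c in[(127,-34,14),(127,34,14),(-121,8,14),(-121,-8,14),(66,31,14),(66,-31,14)]:
    p=proj('top',o+(a*y+b*n+c*up)/1000)[0]; print(yaw,(a,b),((p+.5-[290,140])*5).round(0))
E
```

```text
0.19 (127, -34) [234. 176.]
0.19 (127, 34) [107. 199.]
0.19 (-121, 8) [254. 662.]
0.19 (-121, -8) [285. 656.]
0.19 (66, 31) [136. 312.]
0.19 (66, -31) [253. 290.]
0.2376 (127, -34) [223. 175.]
0.2376 (127, 34) [ 97. 205.]
0.2376 (-121, 8) [266. 660.]
0.2376 (-121, -8) [296. 653.]
0.2376 (66, 31) [132. 316.]
0.2376 (66, -31) [247. 289.]
```

View pics/z1.png

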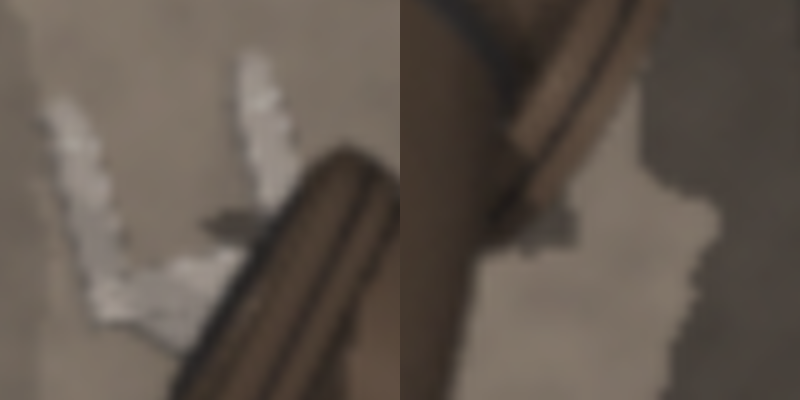

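```bash
python3 - <<'E'
from go import *
t=bw(-156,0); print(t); togo(*t,.13,BASE[2])
E
```

```text
(np.float64(0.4736827165477009), np.float64(0.13788216566101427))
t 4.95 pos [ 0.473  -0.1626  0.1154] open 0.171 F [-0.2 -0.3 -4. ] M [-0.    0.06 -0.02]
rotvec tool [-0.004 -0.004  0.   ] shift after turn [291.9  71.4 -14.6] now-axes [291.9  71.5 -13.7]
```

```bash
python3 -m crank '30 8 -4 0 0 0; 50 12 -5 0 0 0; 52 13 -5 0 0 0; 52 13 0 0 0 0; 50 12 0 0 0 0'; python3 -m crank '38 9 0 0 0 0; 19 4 0 0 0 0; 0 0 0 0 0 0'
python3 - <<'E'
from go import *
togo(*bw(-156,0),.06,BASE[2])
im=optics.read_camera('scene'); crop(im,250,120,390,240,5,'s3')
im=optics.read_camera('top'); crop(im,165,135,285,285,5,'t3')
E
```

```text
time: 5.58
eef_pos: [0.4746, 0.0791, 0.1303]
tcp_rot: [0.618, 0.786, -0.001, -0.001]
contact_force: [0.3, 0.1, -3.4]
opening: 0.176
time: 5.95
eef_pos: [0.4737, 0.1368, 0.1302]
tcp_rot: [0.617, 0.787, -0.001, -0.002]
contact_force: [-0.3, -0.7, -4.6]
opening: 0.174
t 5.95 pos [0.4737 0.1368 0.1302] open 0.174 F [-0.3 -0.7 -4.6] M [-0.03 -0.02 -0.01]
rotvec tool [-0.004 -0.001  0.003] shift after turn [ 1.   0.2 70.2] now-axes [ 1.   0.5 70.2]
```

View pics/s3.png

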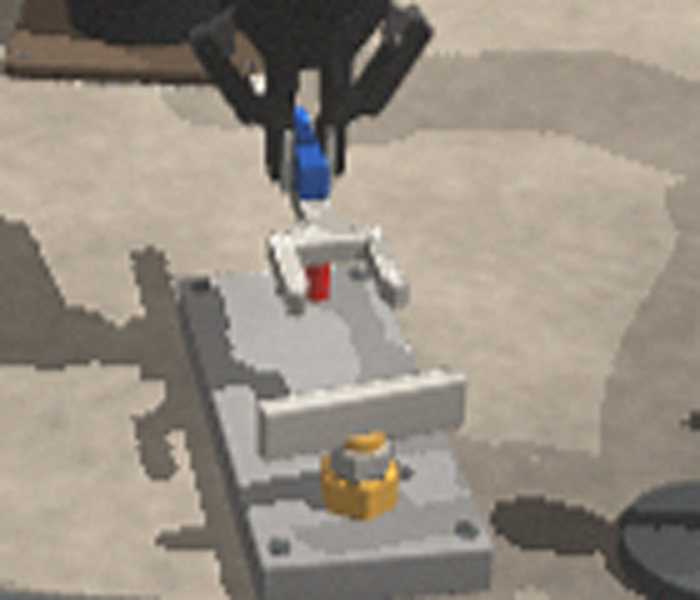

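View pics/t3.png

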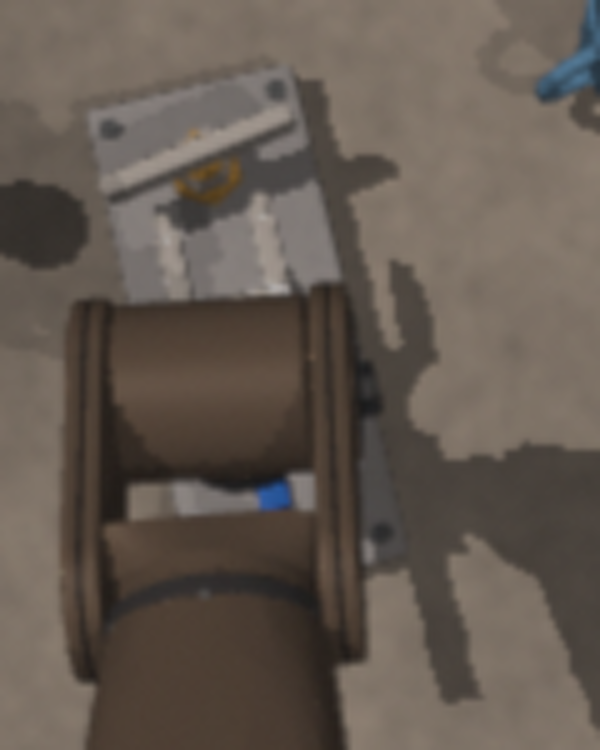

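```bash
python3 -m crank '0 0 30 0 0 0; 0 0 30 -0.003 0 0; 0 0 18 0 0 0; 0 0 7 0 0 0; 0 0 0 0 0 0'
cat > ov.py <<'E'
from go import *
def overlay(c,im,o,yaw,s,x0,y0,x1,y1,name,pts=None):
    y=np.array([np.cos(yaw),np.sin(yaw),0]); n=np.array([-y[1],y[0],0]); up=np.array([0,0,1])
    pts=[(127,-34,14),(127,34,14),(127,-34,0),(127,34,0),(66,31,14),(66,-31,14),(35,8,36),(35,-8,36),(-121,8,14),(-121,-8,14)]
    big=cv2.resize(im[y0:y1,x0:x1],None,fx=s,fy=s,interpolation=cv2.INTER_CUBIC)[:,:,::-1].copy()
    for a,b,cc in pts:
        p=proj(c,np.array(o)+(a*y+b*n+cc*up)/1000)[0]; q=(p+.5-[x0,y0])*s
        cv2.circle(big,tuple(int(v) for v in q),2,(255,0,255),-1)
    cv2.imwrite(f'pics/{name}.png',big)
E
python3 - <<'E'
from ov import *
togo(*bw(-156,0),.045,BASE[2])
p=readout.get_state()['eef_pos']; y=np.array([np.cos(.2376),np.sin(.2376),0])
o=p-.009*y-[0,0,.010]
overlay('scene',optics.read_camera('scene'),o,.2376,6,270,140,370,230,'s4')
overlay('top',optics.read_camera('top'),o,.2376,6,170,135,270,220,'t4')
E
```

```text
time: 6.68
eef_pos: [0.4752, 0.1352, 0.047]
tcp_rot: [0.618, 0.786, 0.001, 0.001]
contact_force: [-0.3, -0.0, -2.9]
opening: 0.174
t 6.67 pos [0.4752 0.1352 0.047 ] open 0.174 F [-0.3 -0.  -2.9] M [-0.    0.05  0.01]
rotvec tool [ 0.002 -0.    -0.   ] shift after turn [ 3.  -0.9  2. ] now-axes [ 3.  -0.9  2. ]
```

View pics/s4.png

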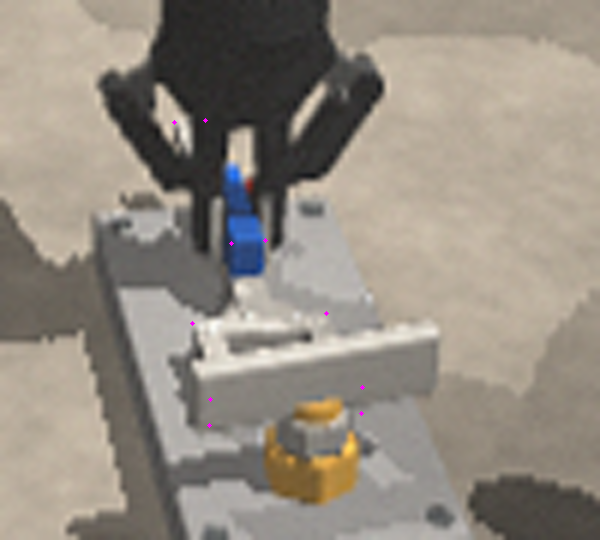

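View pics/t4.png

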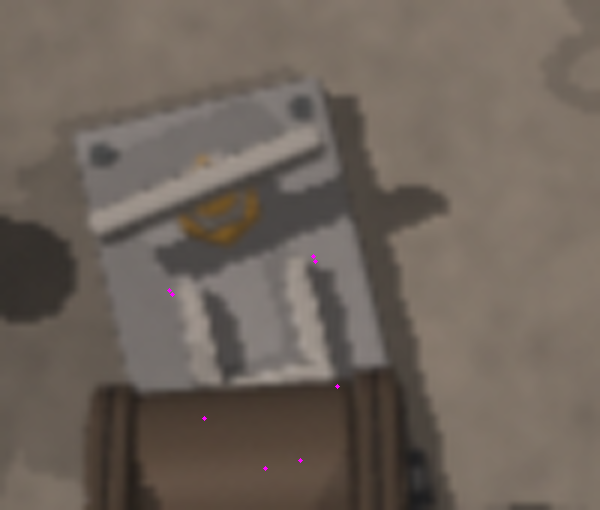

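```bash
python3 -m crank '2.5 8 1 0 0 0; 0 8 1 0 0 0; 0 6 0 0 0 0; 0 0 0 0 0 0'
python3 - <<'E'
from ov import *
togo(*bw(-91,0),.043,BASE[2])
p=readout.get_state()['eef_pos']; y=np.array([np.cos(.2376),np.sin(.2376),0])
o=p-.009*y-[0,0,.010]
overlay('top',optics.read_camera('top'),o,.2376,8,180,140,250,205,'t5')
E
```

```text
time: 7.28
eef_pos: [0.4968, 0.1436, 0.0456]
tcp_rot: [0.618, 0.786, 0.001, 0.001]
contact_force: [1.4, -0.4, -4.9]
opening: 0.176
t 7.28 pos [0.4968 0.1436 0.0456] open 0.176 F [ 1.4 -0.4 -4.9] M [-0.03  0.01  0.02]
rotvec tool [0.004 0.    0.001] shift after turn [-0.1 41.1  2.6] now-axes [-0.2 41.1  2.8]
```

View pics/t5.png

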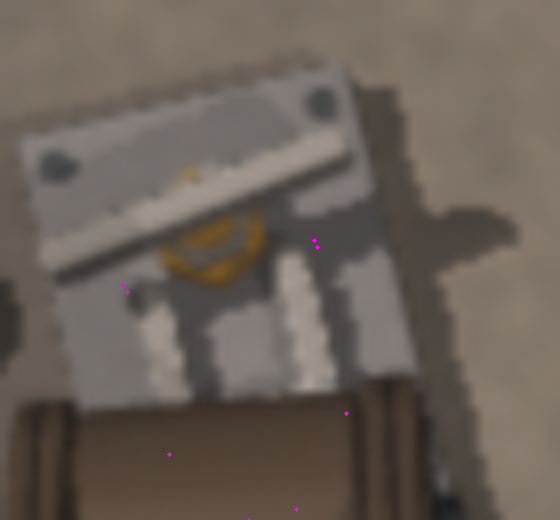

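```bash
python3 -m crank '0 6 1 0 0 0; 0 6 0 0 0 0; 0 6 0 0 0 0; 0 0 0 0 0 0'; python3 go.py 0.5369 .1532 .042 .2376; python3 -m crank '0 5 0 0 0 0; 0 5 0 0 0 0; 0 0 0 0 0 0';python3 - <<'E'
from ov import *
togo(*bw(-91,0),.042,BASE[2])
p=readout.get_state()['eef_pos']; y=np.array([np.cos(.2376),np.sin(.2376),0])
o=p-.009*y-[0,0,.010]
overlay('top',optics.read_camera('top'),o,.2376,8,180,140,250,205,'t6')
E
```

```text
time: 7.82
eef_pos: [0.5143, 0.1478, 0.0446]
tcp_rot: [0.618, 0.786, 0.001, 0.001]
contact_force: [0.1, -0.1, -4.1]
opening: 0.175
t 7.83 pos [0.5143 0.1478 0.0446] open 0.175 F [ 0.1 -0.1 -4.1] M [-0.09  0.04 -0.01]
rotvec tool [0.004 0.    0.001] shift after turn [-0.1 23.2  2.6] now-axes [-0.1 23.2  2.7]
time: 8.2
eef_pos: [0.5239, 0.1502, 0.0447]
tcp_rot: [0.618, 0.786, 0.001, 0.001]
contact_force: [0.1, 0.1, -3.5]
opening: 0.177
t 8.2 pos [0.5239 0.1502 0.0447] open 0.177 F [ 0.1  0.1 -3.5] M [-0.01 -0.02  0.  ]
rotvec tool [0.004 0.    0.001] shift after turn [-0.1 13.3  2.7] now-axes [-0.1 13.3  2.7]
```

View pics/t6.png

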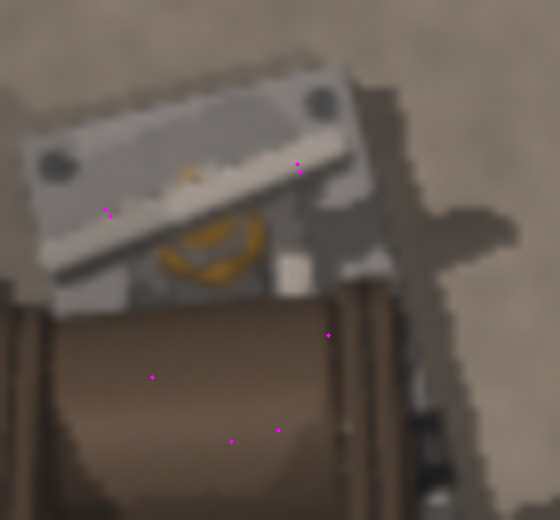

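```bash
python3 -m crank '0 4 0 0 0 0; 0 4 0 0 0 0; 0 3 0 0 0 0; 0 0 0 0 0 0'; python3 go.py 0.5369 .1532 .042 .2376; python3 -m crank '0 1.5 0 0 0 0; 0 0 0 0 0 0'; python3 go.py 0.5369 .1532 .042 .2376
```

```text
time: 8.75
eef_pos: [0.5343, 0.1527, 0.0446]
tcp_rot: [0.618, 0.786, 0.001, 0.001]
contact_force: [0.7, 0.7, -3.5]
opening: 0.177
t 8.75 pos [0.5343 0.1527 0.0446] open 0.177 F [ 0.7  0.7 -3.5] M [-0.05 -0.03  0.07]
rotvec tool [0.003 0.    0.001] shift after turn [-0.1  2.6  2.6] now-axes [-0.1  2.6  2.6]
time: 9.0
eef_pos: [0.5355, 0.153, 0.0445]
tcp_rot: [0.618, 0.786, 0.001, 0.001]
contact_force: [0.4, 0.2, -3.2]
opening: 0.175
t 9.0 pos [0.5355 0.153  0.0445] open 0.175 F [ 0.4  0.2 -3.2] M [-0.03  0.04 -0.01]
rotvec tool [0.003 0.    0.001] shift after turn [-0.1  1.4  2.5] now-axes [-0.2  1.4  2.5]
```

```bash
python3 -m crank '0 1 0 0 0 0; 0 0 0 0 0 0';  python3 -m crank '0 1 0 0 0 0; 0 0 0 0 0 0'; python3 -m crank '0 1 0 0 0 0; 0 0 0 0 0 0'; python3 go.py 0.5369 .1532 .042 .2376
```

```text
time: 9.25
eef_pos: [0.5365, 0.1533, 0.0446]
tcp_rot: [0.618, 0.786, 0.001, 0.001]
contact_force: [-0.3, -0.6, -4.5]
opening: 0.175
time: 9.5
eef_pos: [0.537, 0.1534, 0.0444]
tcp_rot: [0.618, 0.786, 0.001, 0.001]
contact_force: [-1.9, 0.0, -4.1]
opening: 0.175
time: 9.75
eef_pos: [0.5371, 0.1535, 0.0441]
tcp_rot: [0.618, 0.786, -0.0, -0.0]
contact_force: [-4.3, -1.0, -0.8]
opening: 0.174
t 9.75 pos [0.5371 0.1535 0.0441] open 0.174 F [-4.3 -1.  -0.8] M [-0.17  0.77 -0.05]
rotvec tool [-0.    -0.     0.001] shift after turn [-0.3 -0.3  2.1] now-axes [-0.3 -0.3  2.1]
```

Forward contact came exactly where home was predicted. Next I'll ease back 1 mm and lower onto the block.

```bash
python3 -m crank '0 -1 1 0 0 0; 0 0 0 0 0 0';  python3 -m crank '0 0 1 0 0 0; 0 0 0 0 0 0'; python3 -m crank '0 0 1 0 0 0; 0 0 0 0 0 0'; python3 -m crank '0 0 1 0 0 0; 0 0 0 0 0 0'; python3 go.py 0.5369 .1532 .042 .2376
```

```text
time: 10.0
eef_pos: [0.5371, 0.1535, 0.0433]
tcp_rot: [0.618, 0.786, 0.001, 0.001]
contact_force: [-3.0, -0.8, -2.6]
opening: 0.175
time: 10.25
eef_pos: [0.5371, 0.1535, 0.0423]
tcp_rot: [0.618, 0.786, 0.001, 0.001]
contact_force: [-3.5, -0.9, -2.1]
opening: 0.174
time: 10.5
eef_pos: [0.5371, 0.1535, 0.0413]
tcp_rot: [0.618, 0.786, 0.001, 0.001]
contact_force: [-4.4, -1.3, -2.0]
opening: 0.174
time: 10.75
eef_pos: [0.5371, 0.1535, 0.0404]
tcp_rot: [0.618, 0.786, 0.001, 0.001]
contact_force: [-4.2, -1.1, -1.9]
opening: 0.175
t 10.75 pos [0.5371 0.1535 0.0404] open 0.175 F [-4.2 -1.1 -1.9] M [-0.22  0.69 -0.01]
rotvec tool [ 0.002 -0.     0.001] shift after turn [-0.2 -0.3 -1.6] now-axes [-0.2 -0.3 -1.6]
```

```bash
python3 -m crank '0 -0.7 1 0 0 0; 0 0 0 0 0 0';  python3 -m crank '0 0 1 0 0 0; 0 0 0 0 0 0'; python3 go.py 0.5369 .1532 .042 .2376
python3 - <<'E'
from ov import *
crop(optics.read_camera('scene'),270,140,370,230,6,'s7')
E
```

```text
time: 11.0
eef_pos: [0.5371, 0.1535, 0.04]
tcp_rot: [0.618, 0.786, 0.002, 0.001]
contact_force: [-4.0, -0.5, 0.9]
opening: 0.183
time: 11.25
eef_pos: [0.5371, 0.1535, 0.04]
tcp_rot: [0.618, 0.786, 0.001, 0.001]
contact_force: [-7.0, -1.1, 6.5]
opening: 0.177
t 11.25 pos [0.5371 0.1535 0.04  ] open 0.177 F [-7.  -1.1  6.5] M [-0.16  1.1  -0.02]
rotvec tool [0.003 0.    0.001] shift after turn [-0.2 -0.3 -2. ] now-axes [-0.2 -0.3 -2. ]
```

View pics/s7.png

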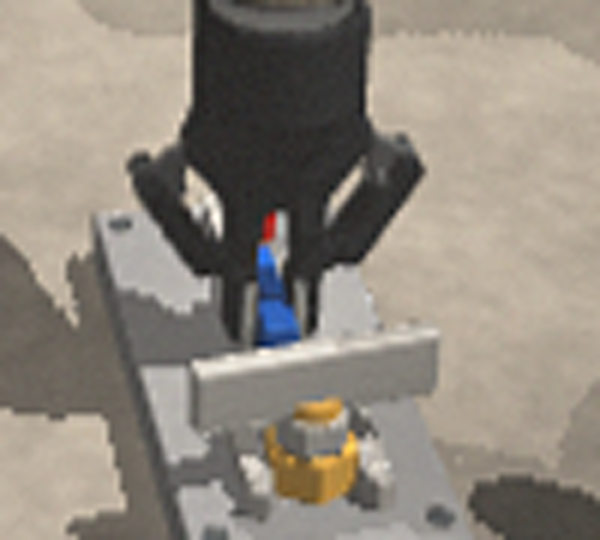

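The jaws straddle the nut at crop (255,480) and (378,480), and the spanner is down at TCP z = 40 mm, as expected. Release.

```bash
python3 -m crank '0 -1 -1 0 0 0; 0 0 0 0 0 0; 0 0 0 0 0 0; 0 0 0 0 0 0' 0;  python3 -m crank '0 0 -20 0 0 0; 0 0 -30 0 0 0; 0 0 -40 0 0 0; 0 0 -40 0 0 0; 0 0 0 0 0 0';  
python3 - <<'E'
from ov import *
y=np.array([np.cos(.2376),np.sin(.2376),0]); togo(.5,.15,.15,.2376)
o=np.array([*bw(-100,0),.03])
overlay('scene',optics.read_camera('scene'),o,.2376,6,270,140,370,230,'s8')
overlay('top',optics.read_camera('top'),o,.2376,5,165,135,265,265,'t8')
E
```

```text
time: 11.8
eef_pos: [0.5362, 0.1531, 0.0397]
tcp_rot: [0.618, 0.786, 0.002, 0.001]
contact_force: [-0.5, 0.5, 0.8]
opening: 0.499
time: 12.42
eef_pos: [0.5382, 0.1533, 0.174]
tcp_rot: [0.618, 0.786, 0.004, 0.004]
contact_force: [-0.1, 0.3, -0.7]
opening: 0.503
t 12.43 pos [0.5382 0.1533 0.174 ] open 0.503 F [-0.1  0.3 -0.7] M [-0.05 -0.    0.03]
rotvec tool [0.012 0.001 0.001] shift after turn [  5.7 -37.9  24. ] now-axes [  5.8 -38.2  23.6]
```

View pics/s8.png

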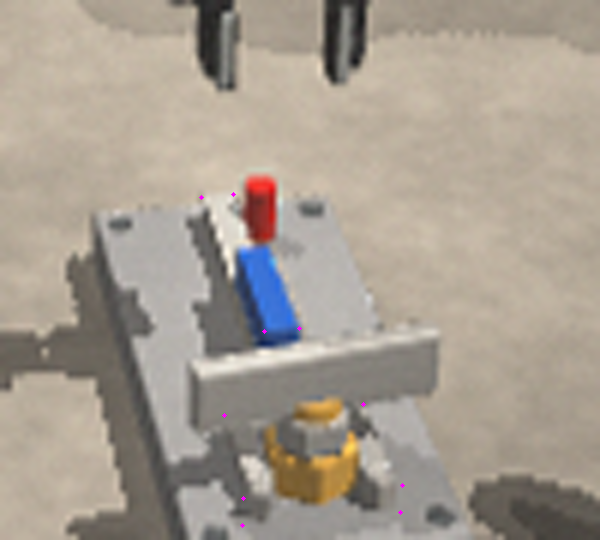

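View pics/t8.png

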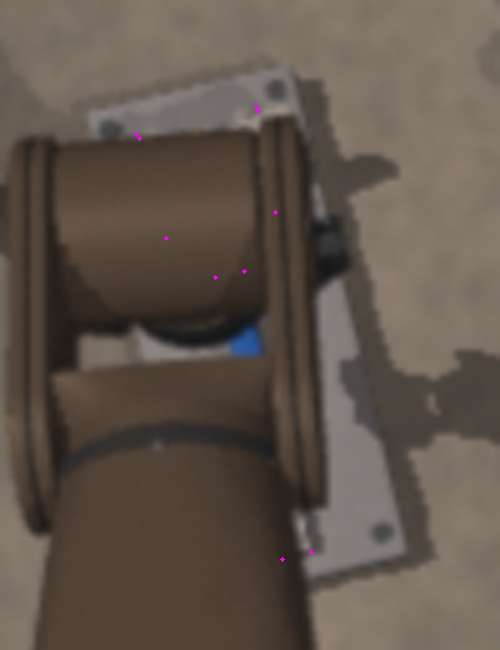

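The spanner is flat, on the nut, and beside the post. The jaw tips are at crop (258,485) and (378,485), and the post is at (262,210). Next I'll move to the +x side of the bar's -y end.

```bash
python3 - <<'E'
from go import *
print(bw(44,-39)); togo(*bw(44,-39),.18,BASE[2]+.132)
E
```

```text
(np.float64(0.6772433077636), np.float64(0.14705199138638275))
t 12.53 pos [0.5353 0.153  0.1695] open 0.501 F [-0.6 -0.3 -1.2] M [-0.04 -0.01  0.03]
rotvec tool [ 0.004  0.    -0.131] shift after turn [-56.8 130.2 -10.5] now-axes [-39.3 136.5 -10. ]
```

```bash
python3 -m crank '0 0 -10 0.003 0 -0.131; -14 32 0 0 0 0; -14 33 0 0 0 0; -14 33 0 0 0 0; -14 32 0 0 0 0' -1 60; python3 -m crank '0 0 0 0 0 0; 0 0 0 0 0 0'
python3 - <<'E'
from go import *
togo(*bw(44,-39),.075,BASE[2]+.132)
crop(optics.read_camera('scene'),260,120,380,240,5,'s9')
E
```

```text
time: 13.15
eef_pos: [0.6767, 0.1475, 0.1764]
tcp_rot: [0.565, 0.825, -0.001, -0.002]
contact_force: [1.2, -0.6, -0.2]
opening: 0.002
time: 13.4
eef_pos: [0.6753, 0.1477, 0.1772]
tcp_rot: [0.565, 0.825, -0.001, -0.002]
contact_force: [-0.2, -0.4, 1.4]
opening: -0.001
t 13.4 pos [0.6753 0.1477 0.1772] open -0.001 F [-0.2 -0.4  1.4] M [-0.06 -0.01  0.  ]
rotvec tool [-0.004 -0.001 -0.   ] shift after turn [ -1.3   1.5 102.2] now-axes [ -1.4   1.9 102.2]
```

View pics/s9.png

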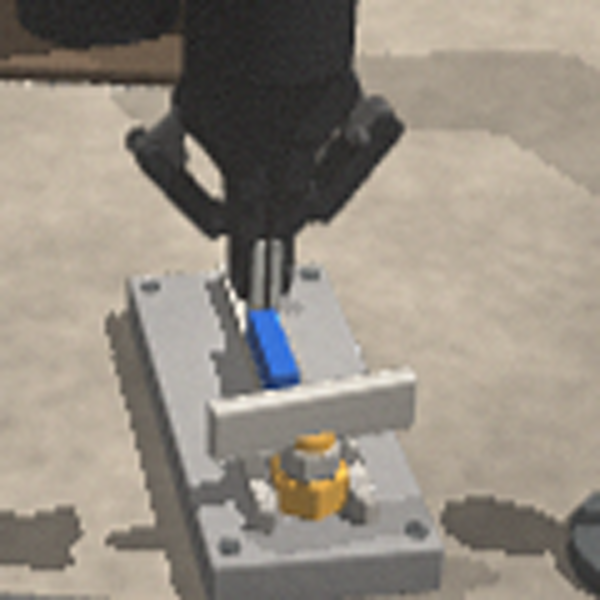

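The fingers are shut at crop (265,275), floating above and in front of the bar. Lower them.

```bash
python3 -m crank '-1 0 30 0 0 0; 0 0 40 0 0 0; 0 0 25 0 0 0; 0 0 7 0 0 0; 0 0 0 0 0 0'
cat > tq.py <<'E'
from go import *
def tq(show=True):
    s=readout.get_state(); p=s['eef_pos']-[BASE[0],BASE[1],0]; F=np.array(s['contact_force']); M=np.array(s['wrist_torque'])
    c,sn=np.cos(BASE[2]),np.sin(BASE[2]); b=np.array([c*p[0]+sn*p[1],-sn*p[0]+c*p[1]])*1000
    m=R.from_quat(s['tcp_rot']).as_matrix(); ya=np.arctan2(m[1,1],m[0,1]); yb=ya-BASE[2]
    r=m[:,:2].T@np.array([-p[0],-p[1],0])*1000
    print('t',round(s['time'],2),'base xy',b.round(1),'z',round(s['eef_pos'][2],4),'toolyaw(base)',round(yb,3),'axis in tool',r.round(1),'F',F.round(1),'Mz',round(M[2],2),'torque cw on nut',round(M[2]+p[0]*F[1]-p[1]*F[0],2),'r x F',round(p[0]*F[1]-p[1]*F[0],2))
if __name__=='__main__': tq()
E
python3 tq.py
```

```text
time: 14.08
eef_pos: [0.6768, 0.1469, 0.0778]
tcp_rot: [0.565, 0.825, -0.0, -0.0]
contact_force: [-0.2, 0.5, -0.5]
opening: -0.003
t 14.07 base xy [ 43.5 -39. ] z 0.0778 toolyaw(base) 0.132 axis in tool [ 44.4 -38. ] F [-0.2  0.5 -0.5] Mz -0.02 torque cw on nut 0.0 r x F 0.02
```

```bash
python3 -m crank '0 -8 3 0 0 0; 0 -7 0 0 0 0; 0 0 0 0 0 0'; python3 tq.py;  python3 -m crank '0 -3 0 0 0 0; 0 0 0 0 0 0'; python3 tq.py;python3 -m crank '0 -3 0 0 0 0; 0 0 0 0 0 0'; python3 tq.py
```

```text
time: 14.45
eef_pos: [0.6628, 0.1411, 0.0752]
tcp_rot: [0.565, 0.825, 0.0, 0.0]
contact_force: [0.3, 0.1, -0.4]
opening: -0.002
t 14.45 base xy [ 28.6 -41.4] z 0.0752 toolyaw(base) 0.131 axis in tool [ 44.8 -22.9] F [ 0.3  0.1 -0.4] Mz -0.02 torque cw on nut -0.01 r x F 0.01
time: 14.7
eef_pos: [0.6603, 0.1402, 0.0747]
tcp_rot: [0.565, 0.825, -0.0, 0.0]
contact_force: [-0.1, 0.7, 1.1]
opening: 0.005
t 14.7 base xy [ 26.  -41.7] z 0.0747 toolyaw(base) 0.132 axis in tool [ 44.8 -20.3] F [-0.1  0.7  1.1] Mz 0.02 torque cw on nut 0.04 r x F 0.02
time: 14.95
eef_pos: [0.6578, 0.139, 0.0747]
tcp_rot: [0.565, 0.825, 0.0, 0.0]
contact_force: [0.7, -1.7, 0.2]
opening: 0.001
t 14.95 base xy [ 23.2 -42.2] z 0.0747 toolyaw(base) 0.131 axis in tool [ 44.9 -17.5] F [ 0.7 -1.7  0.2] Mz 0.0 torque cw on nut -0.03 r x F -0.03
```

```bash
python3 -m crank '-1 -2.7 0 0 0 0.06; -1 -2.7 0 0 0 0.06; -1 -2.7 0 0 0 0.06; -1 -2.7 0 0 0 0.06; 0 0 0 0 0 0'; python3 tq.py;python3 - <<'E'
from go import *
crop(optics.read_camera('scene'),270,130,370,230,6,'s10')
E
```

```text
time: 15.58
eef_pos: [0.6483, 0.1324, 0.0746]
tcp_rot: [0.66, 0.751, 0.0, 0.0]
contact_force: [0.8, 0.1, 0.8]
opening: -0.002
t 15.57 base xy [ 12.4 -46.4] z 0.0746 toolyaw(base) -0.108 axis in tool [ 44.8 -17.4] F [0.8 0.1 0.8] Mz -0.03 torque cw on nut 0.0 r x F 0.04
```

View pics/s10.png

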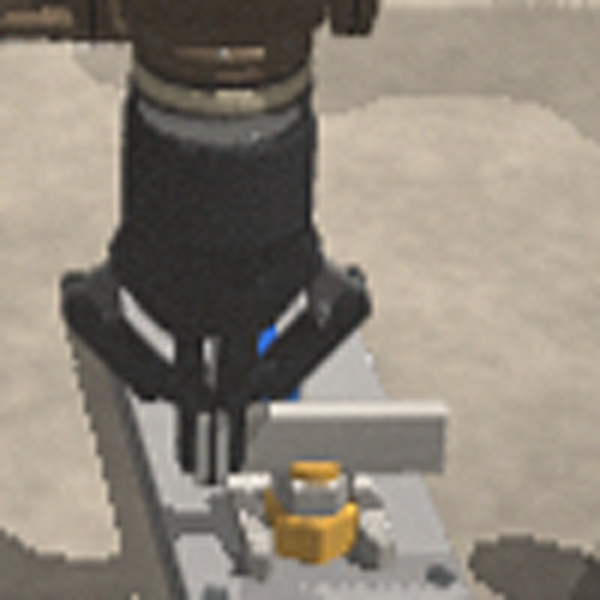

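The bar is following the fingers: its right end has come forward to crop (445,440). Continue.

```bash
for i in 1 ; do python3 -m crank '-0.8 -2.3 0 0 0 0.05; -0.8 -2.3 0 0 0 0.05; 0 0 0 0 0 0'; python3 tq.py;  python3 -m crank '-0.8 -2.3 0 0 0 0.05; -0.8 -2.2 0 0 0 0.05; 0 0 0 0 0 0'; python3 tq.py; done
```

```text
time: 16.0
eef_pos: [0.644, 0.1303, 0.0745]
tcp_rot: [0.696, 0.718, -0.0, 0.0]
contact_force: [0.5, -0.0, -0.4]
opening: -0.002
t 16.0 base xy [  7.7 -47.4] z 0.0745 toolyaw(base) -0.207 axis in tool [ 44.8 -17.3] F [ 0.5 -0.  -0.4] Mz 0.0 torque cw on nut 0.02 r x F 0.02
time: 16.38
eef_pos: [0.6394, 0.1287, 0.0746]
tcp_rot: [0.731, 0.682, -0.0, 0.0]
contact_force: [0.1, 0.6, -0.3]
opening: -0.001
t 16.38 base xy [  2.9 -47.9] z 0.0746 toolyaw(base) -0.307 axis in tool [ 44.8 -17.3] F [ 0.1  0.6 -0.3] Mz 0.04 torque cw on nut 0.06 r x F 0.01
```

```bash
python3 -m crank '-0.8 -2.3 0 0 0 0.05; 0 0 0 0 0 0'; python3 tq.py;  python3 -m crank '-0.8 -2.3 0 0 0 0.05; 0 0 0 0 0 0'; python3 tq.py; python3 -m crank '-0.8 -2.3 0 0 0 0.05; 0 0 0 0 0 0'; python3 tq.py;python3 - <<'E'
from go import *
crop(optics.read_camera('scene'),270,130,370,230,6,'s11')
E
```

```text
time: 16.62
eef_pos: [0.6371, 0.128, 0.0745]
tcp_rot: [0.748, 0.664, -0.0, 0.0]
contact_force: [0.1, 0.0, -0.1]
opening: -0.003
t 16.62 base xy [  0.5 -48. ] z 0.0745 toolyaw(base) -0.357 axis in tool [ 44.8 -17.2] F [ 0.1  0.  -0.1] Mz -0.02 torque cw on nut -0.02 r x F 0.0
time: 16.88
eef_pos: [0.6347, 0.1275, 0.0745]
tcp_rot: [0.764, 0.645, -0.0, 0.0]
contact_force: [0.7, -0.1, 0.7]
opening: -0.003
t 16.88 base xy [ -1.9 -48. ] z 0.0745 toolyaw(base) -0.406 axis in tool [ 44.8 -17.2] F [ 0.7 -0.1  0.7] Mz -0.03 torque cw on nut 0.01 r x F 0.03
time: 17.12
eef_pos: [0.6323, 0.1271, 0.0745]
tcp_rot: [0.78, 0.626, -0.0, 0.0]
contact_force: [0.5, -0.4, 0.9]
opening: -0.0
t 17.12 base xy [ -4.4 -47.8] z 0.0745 toolyaw(base) -0.456 axis in tool [ 44.9 -17.1] F [ 0.5 -0.4  0.9] Mz 0.0 torque cw on nut 0.03 r x F 0.02
```

View pics/s11.png

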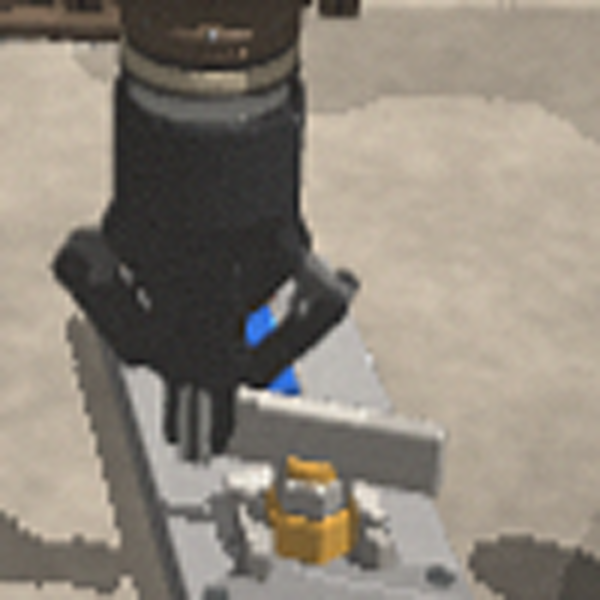

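```bash
for i in 1; do python3 -m crank '-0.8 -2.3 0 0 0 0.05; 0 0 0 0 0 0'; python3 tq.py;  python3 -m crank '-0.8 -2.3 0 0 0 0.05; 0 0 0 0 0 0'; python3 tq.py; python3 -m crank '-0.8 -2.3 0 0 0 0.05; 0 0 0 0 0 0'; python3 tq.py; done
```

```text
time: 17.42
eef_pos: [0.6299, 0.1268, 0.0745]
tcp_rot: [0.796, 0.606, -0.0, 0.0]
contact_force: [0.7, 0.3, -0.4]
opening: -0.002
t 17.43 base xy [ -6.8 -47.5] z 0.0745 toolyaw(base) -0.507 axis in tool [ 44.8 -17.1] F [ 0.7  0.3 -0.4] Mz 0.02 torque cw on nut 0.05 r x F 0.03
time: 17.68
eef_pos: [0.6276, 0.1267, 0.0746]
tcp_rot: [0.81, 0.586, 0.0, 0.0]
contact_force: [1.9, 0.5, -1.0]
opening: -0.0
t 17.68 base xy [ -9.1 -47.1] z 0.0746 toolyaw(base) -0.557 axis in tool [ 44.8 -17.2] F [ 1.9  0.5 -1. ] Mz -0.01 torque cw on nut 0.08 r x F 0.09
time: 17.92
eef_pos: [0.6255, 0.1266, 0.0747]
tcp_rot: [0.825, 0.565, 0.0, 0.0]
contact_force: [2.6, -0.3, -1.2]
opening: -0.001
t 17.93 base xy [-11.1 -46.7] z 0.0747 toolyaw(base) -0.606 axis in tool [ 44.7 -17.5] F [ 2.6 -0.3 -1.2] Mz -0.04 torque cw on nut 0.09 r x F 0.13
```

Torque is rising, so the brass nut is taking up its play. Smaller steps from here.

```bash
python3 -m crank '-0.6 -1.6 0 0 0 0.035; 0 0 0 0 0 0'; python3 tq.py;  python3 -m crank '-0.5 -1.4 0 0 0 0.03; 0 0 0 0 0 0'; python3 tq.py
```

```text
time: 18.18
eef_pos: [0.6234, 0.1267, 0.0746]
tcp_rot: [0.835, 0.55, 0.0, 0.0]
contact_force: [1.8, 0.1, -1.1]
opening: 0.004
t 18.18 base xy [-13.1 -46.2] z 0.0746 toolyaw(base) -0.643 axis in tool [ 44.8 -17.2] F [ 1.8  0.1 -1.1] Mz -0.05 torque cw on nut 0.04 r x F 0.09
time: 18.42
eef_pos: [0.6219, 0.1268, 0.0746]
tcp_rot: [0.843, 0.537, 0.0, 0.0]
contact_force: [2.3, -0.1, -1.4]
opening: -0.005
t 18.43 base xy [-14.6 -45.7] z 0.0746 toolyaw(base) -0.674 axis in tool [ 44.8 -17.1] F [ 2.3 -0.1 -1.4] Mz -0.01 torque cw on nut 0.1 r x F 0.11
```

```bash
python3 -m crank '-0.4 -1 0 0 0 0.02; 0 0 0 0 0 0'; python3 tq.py;  python3 -m crank '-0.4 -1 0 0 0 0.02; 0 0 0 0 0 0'; python3 tq.py;  python3 -m crank '-0.4 -1 0 0 0 0.02; 0 0 0 0 0 0'; python3 tq.py
```

```text
time: 18.68
eef_pos: [0.6209, 0.1268, 0.0746]
tcp_rot: [0.849, 0.529, 0.0, 0.0]
contact_force: [3.2, 0.6, -0.7]
opening: 0.002
t 18.68 base xy [-15.5 -45.4] z 0.0746 toolyaw(base) -0.694 axis in tool [ 44.8 -17.1] F [ 3.2  0.6 -0.7] Mz 0.01 torque cw on nut 0.16 r x F 0.15
time: 18.92
eef_pos: [0.6201, 0.1269, 0.0747]
tcp_rot: [0.854, 0.52, 0.001, 0.0]
contact_force: [4.8, 0.2, -1.0]
opening: 0.0
t 18.93 base xy [-16.3 -45.1] z 0.0747 toolyaw(base) -0.714 axis in tool [ 44.8 -17.2] F [ 4.8  0.2 -1. ] Mz -0.05 torque cw on nut 0.18 r x F 0.23
time: 19.18
eef_pos: [0.6194, 0.1269, 0.0748]
tcp_rot: [0.859, 0.512, 0.001, 0.001]
contact_force: [6.3, -0.6, -1.7]
opening: 0.004
t 19.18 base xy [-17. -45.] z 0.0748 toolyaw(base) -0.734 axis in tool [ 44.8 -17.5] F [ 6.3 -0.6 -1.7] Mz -0.01 torque cw on nut 0.29 r x F 0.3
```

```bash
python3 -m crank '-0.4 -1 0 0 0 0.02; 0 0 0 0 0 0'; python3 tq.py;  python3 -m crank '-0.4 -1 0 0 0 0.02; 0 0 0 0 0 0'; python3 tq.py;  python3 -m crank '-0.4 -1 0 0 0 0.02; 0 0 0 0 0 0'; python3 tq.py;python3 - <<'E'
from go import *
crop(optics.read_camera('scene'),270,130,370,230,6,'s12')
E
```

```text
time: 19.42
eef_pos: [0.6187, 0.1269, 0.0749]
tcp_rot: [0.864, 0.503, 0.001, 0.001]
contact_force: [6.3, -1.1, -2.5]
opening: 0.007
t 19.43 base xy [-17.7 -44.8] z 0.0749 toolyaw(base) -0.754 axis in tool [ 44.8 -17.8] F [ 6.3 -1.1 -2.5] Mz 0.0 torque cw on nut 0.31 r x F 0.31
time: 19.68
eef_pos: [0.618, 0.1269, 0.075]
tcp_rot: [0.869, 0.495, 0.002, 0.001]
contact_force: [8.2, 0.1, -2.1]
opening: 0.002
t 19.68 base xy [-18.3 -44.6] z 0.075 toolyaw(base) -0.774 axis in tool [ 44.7 -18.1] F [ 8.2  0.1 -2.1] Mz 0.01 torque cw on nut 0.4 r x F 0.39
time: 19.92
eef_pos: [0.6174, 0.127, 0.0751]
tcp_rot: [0.874, 0.486, 0.002, 0.002]
contact_force: [7.9, -0.6, -3.3]
opening: 0.004
t 19.93 base xy [-18.9 -44.4] z 0.0751 toolyaw(base) -0.794 axis in tool [ 44.6 -18.4] F [ 7.9 -0.6 -3.3] Mz -0.01 torque cw on nut 0.37 r x F 0.38
```

View pics/s12.png

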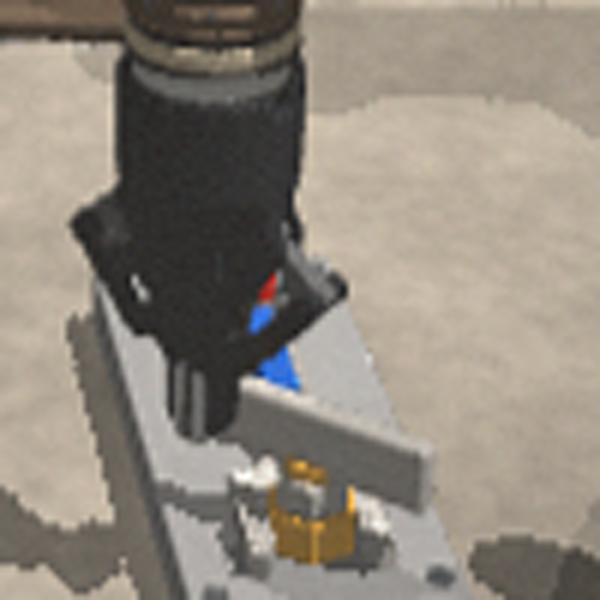

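The bar is at a bigger angle (its right end is at crop (425,475)), and the jaws are still on the nut at (250,480) and (375,525). Continue up to about 0.85 N m.

```bash
python3 -m crank '-0.3 -1 0 0 0 0.015; 0 0 0 0 0 0'; python3 tq.py;  python3 -m crank '-0.3 -1 0 0 0 0.015; 0 0 0 0 0 0'; python3 tq.py;  python3 -m crank '-0.3 -1 0 0 0 0.015; 0 0 0 0 0 0'; python3 tq.py
```

```text
time: 20.23
eef_pos: [0.6168, 0.127, 0.0752]
tcp_rot: [0.878, 0.479, 0.003, 0.002]
contact_force: [8.9, -1.5, -4.7]
opening: -0.001
t 20.23 base xy [-19.5 -44.2] z 0.0752 toolyaw(base) -0.809 axis in tool [ 44.6 -18.5] F [ 8.9 -1.5 -4.7] Mz -0.05 torque cw on nut 0.39 r x F 0.43
time: 20.48
eef_pos: [0.6163, 0.1271, 0.0753]
tcp_rot: [0.881, 0.473, 0.003, 0.003]
contact_force: [10.8, -1.9, -4.0]
opening: -0.001
t 20.48 base xy [-20. -44.] z 0.0753 toolyaw(base) -0.824 axis in tool [ 44.5 -18.7] F [10.8 -1.9 -4. ] Mz -0.04 torque cw on nut 0.49 r x F 0.53
time: 20.72
eef_pos: [0.6157, 0.1272, 0.0754]
tcp_rot: [0.885, 0.466, 0.004, 0.003]
contact_force: [10.9, -2.2, -4.7]
opening: 0.003
t 20.73 base xy [-20.5 -43.8] z 0.0754 toolyaw(base) -0.839 axis in tool [ 44.5 -18.9] F [10.9 -2.2 -4.7] Mz 0.01 torque cw on nut 0.55 r x F 0.54
```

```bash
python3 -m crank '-0.3 -1 0 0 0 0.01; 0 0 0 0 0 0'; python3 tq.py;  python3 -m crank '-0.3 -1 0 0 0 0.01; 0 0 0 0 0 0'; python3 tq.py;  python3 -m crank '-0.3 -1 0 0 0 0.01; 0 0 0 0 0 0'; python3 tq.py
```

```text
time: 20.98
eef_pos: [0.6152, 0.1274, 0.0756]
tcp_rot: [0.887, 0.462, 0.004, 0.003]
contact_force: [11.1, -2.4, -5.5]
opening: -0.0
t 20.98 base xy [-21.  -43.5] z 0.0756 toolyaw(base) -0.849 axis in tool [ 44.5 -18.8] F [11.1 -2.4 -5.5] Mz 0.01 torque cw on nut 0.56 r x F 0.55
time: 21.22
eef_pos: [0.6146, 0.1276, 0.0757]
tcp_rot: [0.889, 0.457, 0.005, 0.004]
contact_force: [12.5, -3.7, -6.5]
opening: -0.001
t 21.23 base xy [-21.4 -43.2] z 0.0757 toolyaw(base) -0.859 axis in tool [ 44.5 -18.7] F [12.5 -3.7 -6.5] Mz -0.03 torque cw on nut 0.6 r x F 0.63
time: 21.48
eef_pos: [0.6141, 0.1277, 0.0758]
tcp_rot: [0.892, 0.453, 0.005, 0.004]
contact_force: [14.5, -3.7, -6.4]
opening: -0.004
t 21.48 base xy [-21.9 -43. ] z 0.0758 toolyaw(base) -0.869 axis in tool [ 44.5 -18.6] F [14.5 -3.7 -6.4] Mz 0.02 torque cw on nut 0.74 r x F 0.72
```

```bash
python3 -m crank '-0.2 -0.7 0 0 0 0.007; 0 0 0 0 0 0'; python3 tq.py;  python3 -m crank '-0.2 -0.7 0 0 0 0.007; 0 0 0 0 0 0'; python3 tq.py; python3 - <<'E'
from go import *
crop(optics.read_camera('scene'),270,130,370,230,6,'s13')
E
python3 tq.py
```

```text
time: 21.72
eef_pos: [0.6137, 0.1278, 0.0759]
tcp_rot: [0.893, 0.45, 0.006, 0.004]
contact_force: [14.1, -4.2, -6.0]
opening: 0.001
t 21.73 base xy [-22.3 -42.8] z 0.0759 toolyaw(base) -0.875 axis in tool [ 44.5 -18.6] F [14.1 -4.2 -6. ] Mz 0.05 torque cw on nut 0.76 r x F 0.71
time: 21.98
eef_pos: [0.6134, 0.1279, 0.076]
tcp_rot: [0.895, 0.447, 0.006, 0.005]
contact_force: [15.9, -3.6, -6.4]
opening: 0.001
t 21.98 base xy [-22.6 -42.6] z 0.076 toolyaw(base) -0.882 axis in tool [ 44.5 -18.5] F [15.9 -3.6 -6.4] Mz -0.05 torque cw on nut 0.74 r x F 0.78
t 22.02 base xy [-22.6 -42.6] z 0.076 toolyaw(base) -0.882 axis in tool [ 44.5 -18.5] F [15.7 -4.5 -6.6] Mz -0.02 torque cw on nut 0.77 r x F 0.79
```

View pics/s13.png

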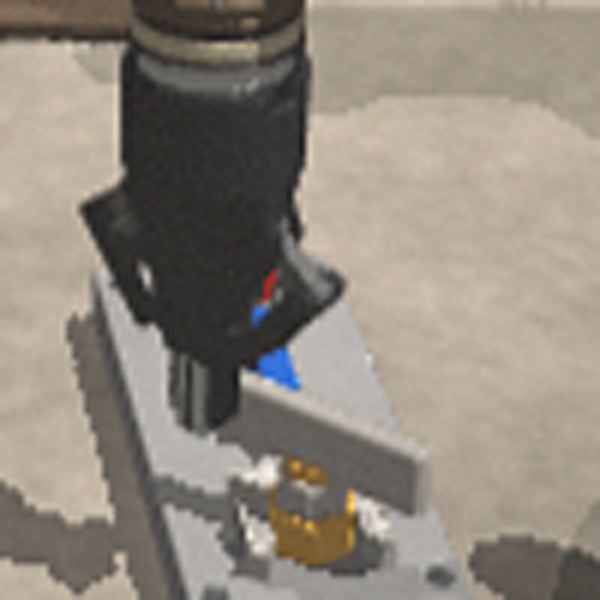

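```bash
python3 -m crank '-0.2 -0.7 0 0 0 0.007; 0 0 0 0 0 0'; python3 tq.py;  python3 -m crank '-0.2 -0.7 0 0 0 0.007; 0 0 0 0 0 0'; python3 tq.py
```

```text
time: 22.28
eef_pos: [0.613, 0.128, 0.076]
tcp_rot: [0.896, 0.443, 0.006, 0.005]
contact_force: [15.8, -4.2, -6.7]
opening: 0.0
t 22.27 base xy [-22.9 -42.4] z 0.076 toolyaw(base) -0.889 axis in tool [ 44.5 -18.5] F [15.8 -4.2 -6.7] Mz -0.02 torque cw on nut 0.77 r x F 0.79
time: 22.52
eef_pos: [0.6126, 0.1282, 0.0761]
tcp_rot: [0.898, 0.44, 0.007, 0.005]
contact_force: [17.2, -4.3, -7.6]
opening: 0.004
t 22.52 base xy [-23.2 -42.2] z 0.0761 toolyaw(base) -0.896 axis in tool [ 44.5 -18.4] F [17.2 -4.3 -7.6] Mz -0.04 torque cw on nut 0.82 r x F 0.86
```

```bash
python3 -m crank '-0.2 -0.7 0 0 0 0.007; 0 0 0 0 0 0; 0 0 0 0 0 0; 0 0 0 0 0 0'; python3 tq.py; python3 - <<'E'
from go import *
F=[]
for i in range(4):
    im=optics.read_camera('scene'); F.append(readout.get_state()['contact_force'])
print(np.mean(F,0).round(2))
E
python3 tq.py
```

```text
time: 23.02
eef_pos: [0.6123, 0.1283, 0.0762]
tcp_rot: [0.899, 0.437, 0.007, 0.005]
contact_force: [17.3, -5.5, -7.3]
opening: 0.002
t 23.02 base xy [-23.6 -42. ] z 0.0762 toolyaw(base) -0.903 axis in tool [ 44.5 -18.4] F [17.3 -5.5 -7.3] Mz -0.02 torque cw on nut 0.86 r x F 0.88
[17.11 -5.04 -7.83]
t 23.23 base xy [-23.6 -42. ] z 0.0762 toolyaw(base) -0.903 axis in tool [ 44.5 -18.4] F [17.1 -5.  -8. ] Mz -0.03 torque cw on nut 0.83 r x F 0.86
```

```bash
python3 -m crank '-0.1 -0.6 0 0 0 0.005; 0 0 0 0 0 0; 0 0 0 0 0 0; 0 0 0 0 0 0'; python3 tq.py; python3 -m crank '0.5 2 0 0 0 0; 1 3 0 0 0 0; 0 6 0 0 0 0; 0 10 0 0 0 0; 0 0 0 0 0 0';python3 tq.py; python3 -m crank '0 5 -30 0 0 0; 0 0 -40 0 0 0; 0 0 -50 0 0 0; 0 0 0 0 0 0'; python3 go.py .6 -.1 .25 .2
```

```text
time: 23.72
eef_pos: [0.6121, 0.1284, 0.0763]
tcp_rot: [0.9, 0.435, 0.007, 0.006]
contact_force: [18.2, -5.4, -8.2]
opening: -0.004
t 23.73 base xy [-23.8 -41.8] z 0.0763 toolyaw(base) -0.908 axis in tool [ 44.4 -18.4] F [18.2 -5.4 -8.2] Mz -0.02 torque cw on nut 0.89 r x F 0.91
time: 24.35
eef_pos: [0.622, 0.1186, 0.0739]
tcp_rot: [0.901, 0.435, -0.002, -0.001]
contact_force: [-0.2, -0.6, 0.8]
opening: -0.003
t 24.35 base xy [-16.4 -53.6] z 0.0739 toolyaw(base) -0.909 axis in tool [ 45.9 -32.2] F [-0.2 -0.6  0.8] Mz 0.1 torque cw on nut 0.09 r x F -0.01
time: 24.85
eef_pos: [0.6288, 0.1163, 0.2003]
tcp_rot: [0.9, 0.435, 0.004, 0.002]
contact_force: [0.7, -0.1, -0.3]
opening: 0.002
t 24.85 pos [0.6288 0.1163 0.2003] open 0.002 F [ 0.7 -0.1 -0.3] M [-0.06 -0.    0.01]
rotvec tool [ 0.008 -0.002 -0.87 ] shift after turn [-206.3  -71.2  -49.7] now-axes [-187.2  112.1  -50. ]
```

Now move clear so both cameras can see the result.

```bash
python3 -m crank '-47 28 -12 0 0 0; -47 28 -12 0 0 0; -47 28 -12 0 0 0; -47 28 -12 0 0 0; 0 0 0 0 0 0'
python3 - <<'E'
from ov import *
togo(.6,-.1,.25,.2)
o=np.array([*bw(-100,0),.03])
overlay('scene',optics.read_camera('scene'),o,.2376,6,270,140,370,230,'s14')
overlay('top',optics.read_camera('top'),o,.2376,5,155,125,275,265,'t14')
E
```

```text
time: 25.48
eef_pos: [0.5966, -0.104, 0.2423]
tcp_rot: [0.902, 0.433, -0.001, -0.0]
contact_force: [-0.5, 0.6, 0.4]
opening: -0.001
t 25.48 pos [ 0.5966 -0.104   0.2423] open -0.001 F [-0.5  0.6  0.4] M [ 0.01  0.01 -0.03]
rotvec tool [-0.001  0.001 -0.876] shift after turn [ 3.3  4.1 -7.7] now-axes [ 5.2  0.1 -7.7]
```

View pics/s14.png

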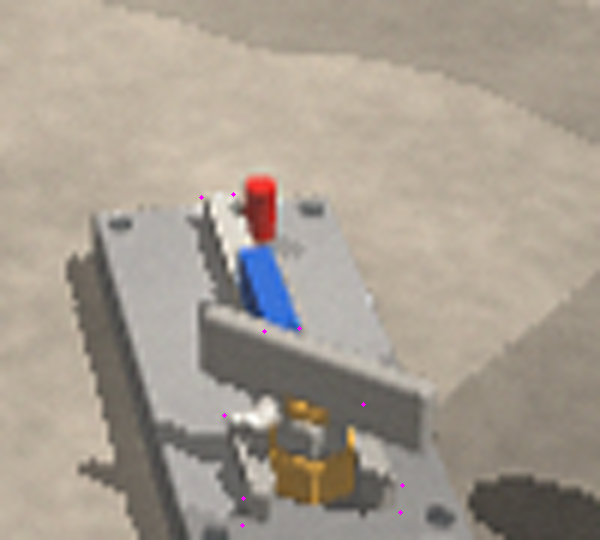

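View pics/t14.png

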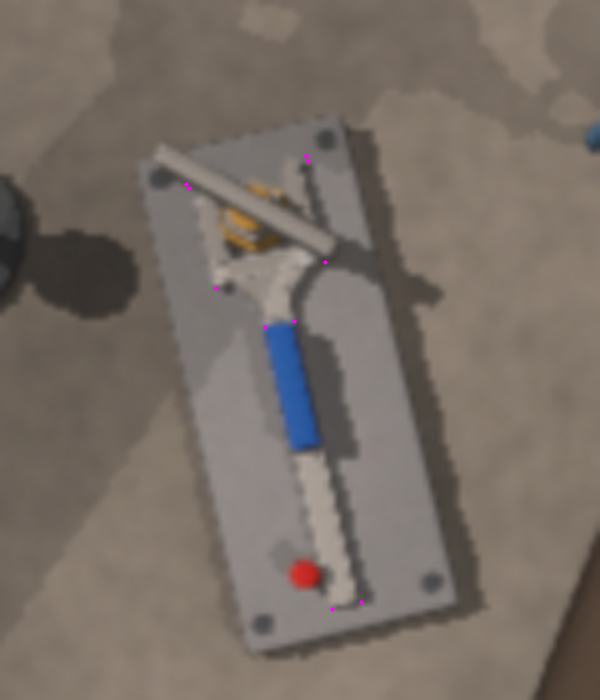

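The top image shows the spanner flat, with its handle against the red post at (305,575) and its jaws on the nut. It matches the home overlay within about 1–2 mm. The bar has turned about 1 rad. I'll hand in now.

```bash
python3 -c "
from plant import ctrl; print(ctrl.sign_off())"
```

```text
the job is handed in; nothing more can be done
None
```

The blue spanner is home on the brass nut and braced by the post, the jam nut is tight, and I handed the job in at about 26 s of the 69 s. No verdict was reported.

- **Spanner:** I slid it along base +x until it touched the nut where home was predicted. Then I lowered it onto the block and let go. In the last pictures it lies flat, within about 1–2 mm of the predicted home position, with its handle against the red post.
- **Jam nut:** I pushed the -y end of the T-bar clockwise with shut fingers, in an arc about the nut axis. It ran freely for about 0.7 rad before it began dragging the brass nut, then tightened to about 0.9 N m by the wrist force and moment. The highest reading was 0.91 N m. Once I let go, the bar stayed about 1 rad from its start.
- **Not measured directly:** The force on the post and the brass nut's angle cannot be read. I inferred both from the wrist torque and the pictures. By torque, the brass nut took up roughly its 0.13 rad of play before the jaws bit.
- **Bystanders:** I did not re-measure them at the end. The arm met no unexpected contact, and the mug, Morse key, microphone and green spanner were well clear of its path.
- **Disagreement:** The arm ended up to 3 mm off its commanded position in places. I corrected this from measured poses before putting the spanner on the nut.

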